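# Seat a cart wheel in its fork

## Robot

A 6-joint arm with a two-finger parallel gripper is mounted at the origin on the work surface. World frame = base frame: x ahead of the robot, y to its left, z up, the work surface at z = 0. Lengths are in m, angles in rad, forces in N, time in s.
With the tool pointing down it reaches from about 0.35 to 0.775 m from the base axis. Payload 7.3 kg.
Tool frame: the origin (TCP) lies between the finger pads; the fingertips stand 17 mm ahead of it and the grasp point (between the pads) lies 2 mm behind it; z points along the fingers, y is the direction in which the jaws open and shut (so a half turn about z gives the same grasp; the last joint's range is limited). The gripper opens to 92 mm and grips with 3 to 60 N. Pads are 19 mm wide; open, the fingers measure 130 mm over their backs; the gripper's body (75 mm by 190 mm) begins 47 mm behind the grasp point.
Start: joints at [1.116, 0.342, 1.524, -0, 1.275, -0.146], TCP at [0.16, 0.5, 0.244] pointing down, gripper open.
Joint ranges: [-2.53, 2.53], [-0.77, 2.02], [0.04, 2.7], [-1, 4.14], [0.28, 2.66], [-3.11, 3.11]. Speed limits (rad/s): [2.57, 2.57, 3.14, 3.14, 3.14, 3.14].

## Interface

Orientations are given as a rotation vector (axis times angle).
In Python, from bench import arm gives the robot as it stands.
- The arm moves only by the tool servo_tool, never from a script. Its argument "moves" is text: rows parted by semicolons, each of 7 numbers parted by spaces: the shift along the world's x, y, z in m, then the turn, a rotation vector about the world's x, y, z in rad, then the closure, from 0 (fully open) to 1 (shut). A call has 1 to 12 rows; each row is the pose to reach, as a shift and turn from the pose commanded when the call began; what a row does not reach only later rows make up. A row lasts 1/10 s, in which the tool goes at most 50 mm and 8.59 degrees, less where a joint would pass 70% of its speed; a pose out of reach is approached as far as the arm can. A call with a gripper value outside its range is refused whole. The fingers move at their own pace and stop on an object; "newtons" is the grip in N (left out, the last holds). Time passes only in rows, so rows that repeat a pose let the fingers close. It gives the time, the measured TCP pose, the force and the opening at its end, in the units of the state.
- arm.get_state(): the state, without advancing time (a new reading comes with each control period).
- arm.capture(name): name is "scene" or "top"; returns a dict with "frame" (384x512x3 uint8, red, green, blue), "depth" (384x512 float32, m along the optical axis (not along the pixel's ray), 0 where there is no reading), "camera_matrix" (3x3 intrinsics, pixels), "distortion" ([k1, k2, p1, p2, k3] as OpenCV has them; the pictures are not rectified), "R" (3x3) and "t" (3): a world point X has camera coordinates R X + t. Camera axes: x right, y down, z forward; pixel columns grow to the right and rows downward; lengths in m; the calibration is good to about 2 mm. A picture is of the moment at which its call begins.
- arm.finish_job(): hands the job in, once; it reports no verdict.
Trained networks look in the newest picture that a camera, given by its name, has taken for a name from the list of things; names that differ only in an ending like _2 or _b are one class to them, and where a whole thing is asked for, a point or a joint stands for the part that bears it (a point fixed in the world has none). Each returns a list of dicts, best first, with "confidence" (0 to 1); they miss things now and then, are a little off and sometimes report something else, mostly with a low value. They report only what shows in the picture. A call takes as long as a camera call. They do not tell look-alikes from the thing itself.
- arm.silhouettes(name, camera): "pixels" (384x512 bool, what is visible of it) and "uv" ([column, row] in pixels, amid what is visible of it).
The state is a dict: "time_s": time; "joints": joint angles; "joint_vel": joint speeds; "effort": joint torques, N m; "ee_pos": TCP position; "eef_rot": TCP orientation; "force": force on the tool from outside, world axes, zero at the start; "ft_torque": the same for the moment, N m; "opening": opening from 0.0 (shut) to 1.0 (fully open).
Only numpy, scipy, OpenCV 4.12 (cv2) and the standard library are available. Lean on these libraries where they do the work, as an engineer would, in place of code of your own. Each camera call takes 0.05 s, during which the arm holds its last target. There are 200 camera calls.

## Task

Fit the wheel with the yellow hub into the yellow fork: lift it off its wooden chock and lower it gently until its axle lies in the two open slots, both ends fully home, then let go. Leave the wheel with the blue hub standing where it is.

Things in the scene. Friction and masses are not known exactly. Their poses are not given: they have to be found in the camera images.
- wheel_mid (a point): Centre of the wheel to fit. Upright black tyre, 100 mm diameter, 32 mm wide, flat sides; yellow hub; 0.4-0.8 kg. Fixed on a level steel axle (along y), 14 mm thick, 200 mm long, sticking out alike both sides; yellow sleeve 18 mm thick out to 55 mm each side. Starts on its chock, centre 58 mm above the table. Pinch the tyre's flat sides from above, near its top; it lifts straight out.
- spare_mid (a point): Centre of the bystander wheel: the same shape and axle, but with a blue hub and blue sleeve, standing on a like chock. It must stay where it is.
- wheel_chock: Wooden chock fixed to the table under the yellow-hubbed wheel at the start: board 120 x 70 mm, 8 mm thick, with a 15 mm high strip before and behind the tyre. Origin: centre of its underside; z up, y along the axle.
- fork: Yellow fork fixed to the table, open upwards. Base 120 x 190 x 12 mm; two cheeks 10 mm thick, 90 wide, 75 mm each side of the middle along y, tops 115 mm up. Each has an open slot 24 mm wide (flared to 48 over the top 17 mm), floor 68 mm up. Origin: centre of underside, z up. Seated axle lies along y, either way round, its centre line 75 mm above the origin, the wheel midway between the cheeks.
There are look-alikes about, which are no part of the job. What is shaped like the part that bears wheel_mid but red is not meant.

How it is judged:
At the end, for the whole second after the job is handed in: The yellow-hubbed wheel rests in both slots: centre within 10 mm of seated height (75 mm above the fork's underside), 20 mm along and 15 mm across the slots' line, axle within 10 degrees of that line; released and still. The blue-hubbed wheel stands upright within 30 mm of its start (x of wheel_mid in the frame of fork between -0.015 and 0.015 m and y of wheel_mid in the frame of fork between -0.02 and 0.02 m and z of wheel_mid in the frame of fork between 0.065 and 0.085 m and angle between the y axis of wheel_mid and the y axis of fork, either way round below 0.17 rad and linear speed of wheel below 0.05 m/s and distance of spare_mid from where it was at the start of the episode below 0.03 m and angle between spare_mid's own y axis and vertical above 1.4 rad); the robot touches nothing.
It fails at once if the yellow-hubbed wheel is dropped or slammed into the fork (faster than 0.6 m/s in the slots) (horizontal distance between wheel_mid and fork below 0.05 m and z of wheel_mid in the frame of fork below 0.12 m and linear speed of wheel above 0.6 m/s).
It fails at once if the blue-hubbed wheel is moved more than 30 mm (distance of spare_mid from where it was at the start of the episode above 0.03 m).
It also fails if it takes over 38 s, if anything falls off the work surface, if the arm or the gripper's body presses on something with over 40 N, if the wrist force passes 120 N, or if a joint passes its speed limit or range.

## Working session

There is one attempt and no reset: what is moved stays moved. The work goes in short steps, Python scripts to look and compute and a tool call to move; the robot and the scene stay as the last step left them, time stands still between calls to the robot, and variables do not carry over. Pictures are saved under pics/ and viewed, about 8 in all and at most 12, crops included, and the job is handed in when it is done.

Besides the shell and the picture viewer there is one more tool, called by a JSON object that holds its "method" and its "body", one argument or row to a line. servo_tool: Moves the arm, as the interface text tells. Its arguments: {"type":"object","properties":{"moves":{"type":"string"},"newtons":{"type":"number"}},"required":["moves"]}

```bash
mkdir -p pics; ls
cat > h.py <<'E'
import numpy as np, cv2
from bench import arm
def cap(n):
    c=arm.capture(n); return c
def pts(c,mask=None):
    d=c["depth"]; m=d>0
    if mask is not None: m=m&mask
    v,u=np.nonzero(m)
    p=cv2.undistortPoints(np.stack([u,v],1).astype(float)[:,None],c["camera_matrix"],np.array(c["distortion"],float))[:,0]
    z=d[v,u]; X=np.c_[p*z[:,None],z]
    return (X-c["t"])@np.array(c["R"]), u, v
def save(c,name): cv2.imwrite("pics/"+name,c["frame"][:,:,::-1])
E
python3 - <<'E'
from h import *
s=arm.get_state();print(s["time_s"],s["ee_pos"],s["eef_rot"],s["opening"])
ims=[]
for n in ("scene","top"):
    c=cap(n); save(c,n+"1.png"); np.savez("/tmp/"+n,**c)
    for k in ("wheel_mid","spare_mid","wheel_chock","fork"):
        for r in arm.silhouettes(k,n):
            X,u,v=pts(c,r["pixels"])
            print(n,k,round(r["confidence"],2),np.round(r["uv"]),r["pixels"].sum(),np.round(np.median(X,0),3),np.round(X.min(0),3),np.round(X.max(0),3))
E
```

```text
pics
0.0 [0.15935438 0.49983874 0.24306949] [-4.82991165e-01 -3.10380408e+00  2.24004225e-03] 1.0001212966732758
scene wheel_mid 0.67 [386. 206.] 1140 [0.298 0.333 0.058] [ 0.107  0.239 -0.003] [0.385 0.376 0.101]
scene wheel_mid 0.66 [344. 247.] 1283 [0.521 0.339 0.065] [ 0.402  0.207 -0.004] [0.562 0.425 0.109]
scene spare_mid 0.95 [213. 225.] 1278 [0.668 0.037 0.067] [ 0.525 -0.111 -0.002] [0.708 0.124 0.109]
scene wheel_chock 0.7 [342. 268.] 602 [0.56  0.342 0.01 ] [ 0.469  0.286 -0.003] [0.575 0.368 0.025]
scene fork 0.7 [186. 173.] 2001 [ 0.507 -0.256  0.032] [ 0.372 -0.485 -0.005] [ 0.557 -0.175  0.115]
scene fork 0.17 [345. 245.] 1375 [0.521 0.339 0.064] [ 0.354  0.19  -0.004] [0.562 0.425 0.109]
top wheel_mid 0.93 [127. 170.] 1158 [0.506 0.315 0.078] [ 0.459  0.227 -0.003] [0.556 0.422 0.112]
top wheel_mid 0.59 [126. 264.] 1023 [0.284 0.319 0.069] [ 0.185  0.274 -0.005] [0.381 0.368 0.105]
top spare_mid 0.96 [251. 113.] 980 [0.651 0.025 0.076] [ 0.605 -0.073 -0.004] [0.699 0.123 0.113]
top wheel_chock 0.71 [143. 183.] 534 [0.481 0.305 0.018] [ 0.447  0.285 -0.001] [0.57  0.356 0.05 ]
top fork 0.88 [370. 183.] 3655 [ 0.489 -0.278  0.013] [ 0.428 -0.382 -0.004] [ 0.558 -0.177  0.119]
```

Run:
```python
import cv2
for n,(x,y,w,h) in {"scene":(120,110,340,230),"top":(60,60,380,270)}.items():
    i=cv2.imread(f"pics/{n}1.png")[y:y+h,x:x+w]; cv2.imwrite(f"pics/{n}1c.png",cv2.resize(i,None,fx=2,fy=2,interpolation=cv2.INTER_CUBIC))
```

```text
(no output)
```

View pics/scene1c.png

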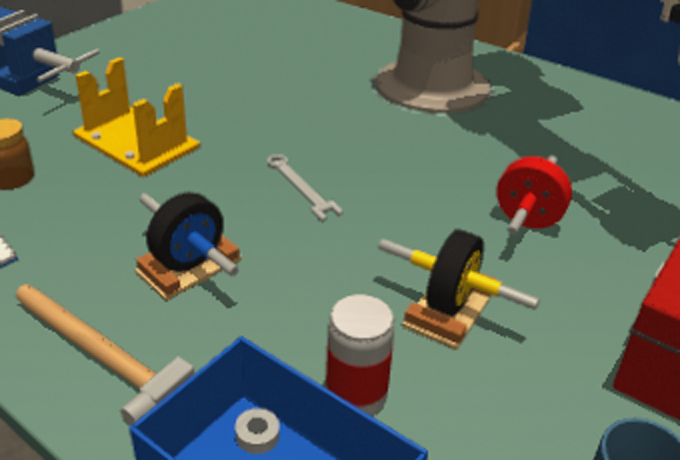

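View pics/top1c.png

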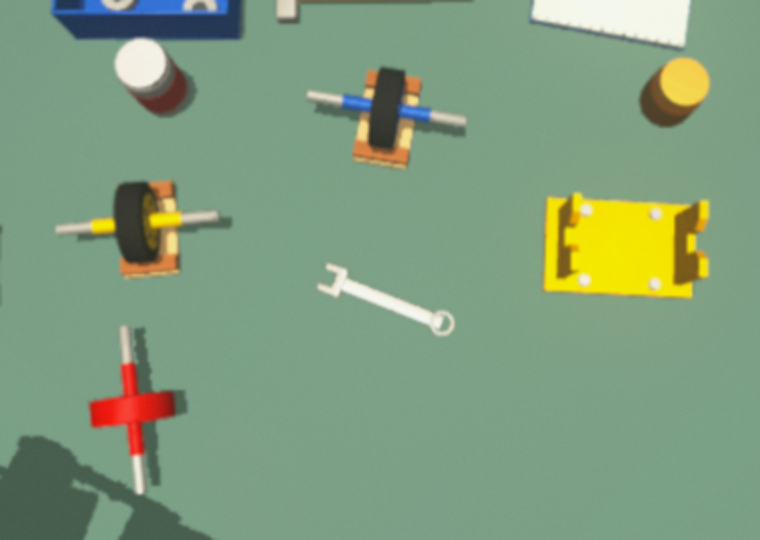

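Look-alikes: yellow-hub wheel at top (127,170) / scene (344,247), the red one at top (126,264) / scene (386,206), and the blue one at top (251,113) / scene (213,225). I choose the yellow-hubbed one with the black tyre. The crops show it clearly. The only fork is at top (370,183). Next I measure both poses.

```bash
cat > m.py <<'E'
from h import *
def wheel(c,cx,cy,zc=0.058,r=0.13):
    X,u,v=pts(c); col=c["frame"][v,u].astype(int)
    m=np.hypot(X[:,0]-cx,X[:,1]-cy)<r
    dark=(col.max(1)<70)&m&(X[:,2]>zc-.01)
    ax=(col.max(1)>90)&m&(abs(X[:,2]-zc-.004)<.012)
    T=X[dark]; A=X[ax]
    top=T[T[:,2]>zc+.040]
    l=cv2.fitLine(A[:,:2].astype(np.float32),cv2.DIST_HUBER,0,.01,.01).ravel()
    d=l[:2]*np.sign(l[1]); n=np.array([d[1],-d[0]])
    s=(A[:,:2]-l[2:])@d; good=abs((A[:,:2]-l[2:])@n)<.012
    st=(top[:,:2]-l[2:])@d; 
    print("axle n",len(A),"dir",np.degrees(np.arctan2(d[1],d[0])).round(2),"ends mid",(l[2:]+d*(s[good].min()+s[good].max())/2).round(4),"len",np.ptp(s[good]).round(3),"z",np.median(A[:,2]).round(4))
    print("tyre top n",len(top),"mid",(l[2:]+d*(st.min()+st.max())/2).round(4),"w",np.ptp(st).round(3),"med",np.median(top,0).round(4),"zmax",T[:,2].max().round(3))
def fork(c):
    X,u,v=pts(c); hsv=cv2.cvtColor(c["frame"],cv2.COLOR_RGB2HSV)[v,u]
    m=(abs(hsv[:,0].astype(int)-26)<7)&(hsv[:,1]>150)&(np.hypot(X[:,0]-.49,X[:,1]+.28)<.16)
    B=X[m]; b=B[abs(B[:,2]-.012)<.006]; 
    r=cv2.minAreaRect(b[:,:2].astype(np.float32)); print("base",np.round(r[0],4),np.round(r[1],4),round(r[2],2),len(b))
    t=B[B[:,2]>.045]
    k=t[:,1]>-.28
    for q in (t[k],t[~k]):
        if len(q)>5: rr=cv2.minAreaRect(q[:,:2].astype(np.float32)); print(" cheek",len(q),np.round(rr[0],4),np.round(rr[1],4),round(rr[2],2),q[:,2].max().round(3))
E
python3 - <<'E'
from m import *
for n in ("top","scene"):
    c=dict(np.load(f"/tmp/{n}.npz")); print(n)
    wheel(c,.506,.318); fork(c); print("blue"); wheel(c,.651,.025)
E
```

```text
top
axle n 437 dir 96.05 ends mid [0.5073 0.3259] len 0.199 z 0.0642
tyre top n 302 mid [0.5074 0.3245] w 0.03 med [0.507  0.3234 0.1046] zmax 0.112
base [ 0.4909 -0.2735] [0.1895 0.1189] 87.28 2551
 cheek 312 [ 0.4943 -0.1992] [0.0109 0.0894] 87.95 0.119
 cheek 409 [ 0.488  -0.3485] [0.0124 0.0894] 87.61 0.119
blue
axle n 405 dir 81.73 ends mid [0.6527 0.0242] len 0.2 z 0.0639
tyre top n 269 mid [0.6525 0.0228] w 0.029 med [0.6518 0.023  0.105 ] zmax 0.113
scene
axle n 487 dir 95.53 ends mid [0.5135 0.3271] len 0.198 z 0.0621
tyre top n 214 mid [0.5133 0.3286] w 0.031 med [0.5197 0.3299 0.1044] zmax 0.109
base [ 0.4935 -0.272 ] [0.1912 0.1213] 86.83 674
 cheek 443 [ 0.496 -0.197] [0.0164 0.0937] 85.8 0.115
 cheek 386 [ 0.4899 -0.3477] [0.0168 0.0904] 88.89 0.114
blue
axle n 238 dir 81.34 ends mid [0.66   0.0241] len 0.199 z 0.0629
tyre top n 186 mid [0.6602 0.0253] w 0.03 med [0.6622 0.0297 0.1043] zmax 0.109
```

{"method": "servo_tool", "body": {
  "moves": "0.03 -0.015 0 0 0 0.03 0; 0.065 -0.035 0 0 0 0.08 0; 0.1 -0.05 0 0 0 0.12 0; 0.135 -0.07 0 0 0 0.16 0; 0.17 -0.085 0 0 0 0.2 0; 0.205 -0.105 0 0 0 0.24 0; 0.24 -0.12 0 0 0 0.28 0; 0.275 -0.14 0 0 0 0.33 0; 0.31 -0.155 -0.01 0 0 0.38 0; 0.335 -0.17 -0.03 0 0 0.4 0; 0.348 -0.175 -0.05 0 0 0.414 0; 0.348 -0.175 -0.06 0 0 0.414 0",
  "newtons": 30
}}

```text
time_s: 1.7
ee_pos: [0.5085, 0.3237, 0.1815]
eef_rot: [0.161, -3.135, 0.002]
force: [-0.4, 0.9, -0.7]
opening: 1.001
```

Run:
```python
from h import *
from scipy.spatial.transform import Rotation as Ro
c=cap("scene"); i=c["frame"][150:330,250:450,::-1]; cv2.imwrite("pics/hover.png",cv2.resize(i,None,fx=3,fy=3))
s=arm.get_state(); R=Ro.from_rotvec(s["eef_rot"]).as_matrix(); print(s["time_s"],s["ee_pos"],"\n",R.round(3),np.degrees(np.arctan2(R[1,1],R[0,1])),s["force"])
```

```text
1.75 [0.50678729 0.32422286 0.18056306] 
 [[-0.995 -0.103 -0.005]
 [-0.103  0.995 -0.002]
 [ 0.005 -0.001 -1.   ]] 95.91965606054234 [-0.2375465  -0.95184033 -0.65676483]
```

View pics/hover.png

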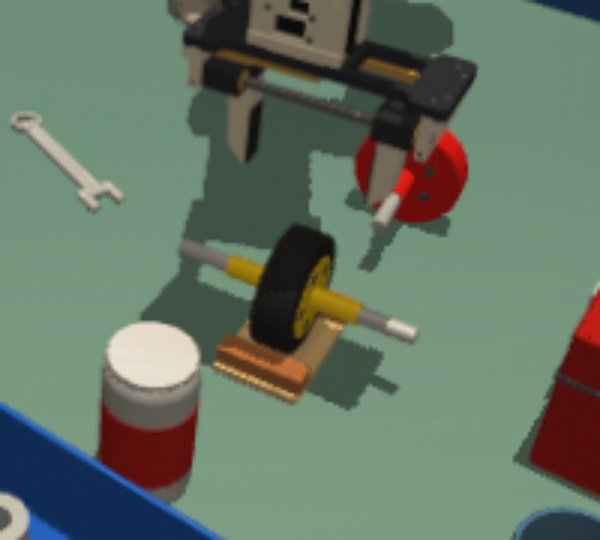

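The open jaws are at crop (240,130) and (385,180), above and astride the yellow-hubbed wheel at (300,285), aligned with its axle. I'll lower and pinch it.

{"method": "servo_tool", "body": {
  "moves": "0 0 -0.02 0 0 0 0; 0 0 -0.045 0 0 0 0; 0 0 -0.07 0 0 0 0; 0 0 -0.085 0 0 0 0; 0 0 -0.092 0 0 0 0; 0 0 -0.092 0 0 0 0; 0 0 -0.092 0 0 0 0.5; 0 0 -0.092 0 0 0 1; 0 0 -0.092 0 0 0 1; 0 0 -0.092 0 0 0 1; 0 0 -0.092 0 0 0 1; 0 0 -0.092 0 0 0 1",
  "newtons": 35
}}

```text
time_s: 2.95
ee_pos: [0.5076, 0.3252, 0.0918]
eef_rot: [-0.165, 3.137, 0.0]
force: [1.6, 0.4, 0.4]
opening: 0.527
```

{"method": "servo_tool", "body": {
  "moves": "0 0 0 0 0 0 1; 0 0 0 0 0 0 1; 0 0 0 0 0 0 1; 0 0 0 0 0 0 1; 0 0 0 0 0 0 1; 0 0 0 0 0 0 1",
  "newtons": 35
}}

```text
time_s: 3.55
ee_pos: [0.5075, 0.3252, 0.0917]
eef_rot: [0.165, -3.137, -0.0]
force: [0.2, 0.1, 0.4]
opening: 0.349
```

Opening is 32 mm, so the tyre is pinched. Now I lift it.

{"method": "servo_tool", "body": {
  "moves": "0 0 0.003 0 0 0 1; 0 0 0.01 0 0 0 1; 0 0 0.02 0 0 0 1; 0 0 0.035 0 0 0 1; 0 0 0.055 0 0 0 1; 0 0 0.075 0 0 0 1; 0 0 0.095 0 0 0 1; 0 0 0.115 0 0 0 1; 0 0 0.13 0 0 0 1; 0 0 0.14 0 0 0 1; 0 0 0.145 0 0 0 1; 0 0 0.145 0 0 0 1",
  "newtons": 40
}}

```text
time_s: 4.75
ee_pos: [0.5076, 0.3252, 0.2373]
eef_rot: [-0.165, 3.136, 0.001]
force: [-0.4, -0.2, -3.9]
opening: 0.347
```

{"method": "servo_tool", "body": {
  "moves": "0 -0.01 0 0 0 0 1; 0 -0.03 0 0 0 -0.01 1; -0.002 -0.055 0 0 0 -0.02 1; -0.003 -0.08 0 0 0 -0.03 1; -0.004 -0.11 0 0 0 -0.04 1; -0.005 -0.14 0 0 0 -0.05 1; -0.006 -0.17 0 0 0 -0.06 1; -0.007 -0.2 0 0 0 -0.07 1; -0.008 -0.23 0 0 0 -0.08 1; -0.008 -0.26 0 0 0 -0.09 1; -0.008 -0.285 0 0 0 -0.1 1; -0.008 -0.3 0 0 0 -0.1 1"
}}

```text
time_s: 5.95
ee_pos: [0.4987, 0.0228, 0.2359]
eef_rot: [0.005, -3.14, 0.001]
force: [-0.0, 0.1, -3.7]
opening: 0.346
```

{"method": "servo_tool", "body": {
  "moves": "0 -0.015 0 0 0 0 1; -0.001 -0.04 0 0 0 0 1; -0.002 -0.07 0 0 0 -0.01 1; -0.003 -0.1 0 0 0 -0.02 1; -0.004 -0.13 0 0 0 -0.03 1; -0.005 -0.16 0 0 0 -0.04 1; -0.006 -0.19 0 0 0 -0.047 1; -0.007 -0.22 0 0 0 -0.047 1; -0.008 -0.25 0 0 0 -0.047 1; -0.008 -0.275 0 0 0 -0.047 1; -0.008 -0.29 0 0 0 -0.047 1; -0.008 -0.299 0 0 0 -0.047 1"
}}

```text
time_s: 7.15
ee_pos: [0.4908, -0.2749, 0.236]
eef_rot: [-0.068, -3.14, -0.001]
force: [0.6, -0.4, -3.8]
opening: 0.349
```

Run:
```python
from m import *
s=arm.get_state();print(s["time_s"],s["ee_pos"],s["eef_rot"],s["opening"],s["force"])
for n in ("scene","top"):
    c=cap(n); save(c,n+"2.png"); np.savez("/tmp/"+n+"2",**c); print(n)
    try: fork(c)
    except Exception as e: print(e)
    X,u,v=pts(c); col=c["frame"][v,u].astype(int)
    A=X[(abs(X[:,0]-.49)<.03)&(abs(X[:,1]+.2735)<.13)&(abs(X[:,2]-.205)<.014)]
    for k in (1,-1):
        q=A[(k*(A[:,1]+.2735)>.06)]; print(" end",k,len(q),np.median(q,0).round(4),q.min(0).round(4) if len(q) else 0,q.max(0).round(4) if len(q) else 0)
a=cv2.imread("pics/scene2.png")[100:260,130:290]; b=cv2.imread("pics/top2.png")[100:260,290:450]
cv2.imwrite("pics/above.png",cv2.resize(np.hstack([a,b]),None,fx=2.5,fy=2.5,interpolation=cv2.INTER_CUBIC))
```

```text
7.15 [ 0.49082949 -0.27488871  0.23598677] [-6.77685733e-02 -3.13961970e+00 -1.48013263e-03] 0.3489335727255002 [ 0.57684681 -0.38959956 -3.79063509]
scene
base [ 0.4932 -0.2702] [0.1925 0.1216] 86.57 663
 cheek 718 [ 0.4945 -0.2256] [0.0738 0.0933] 87.71 0.232
 cheek 373 [ 0.4902 -0.3459] [0.0158 0.0909] 88.62 0.115
 end 1 56 [ 0.501  -0.19    0.2042] [ 0.4912 -0.2121  0.1951] [ 0.5059 -0.1724  0.2095]
 end -1 20 [ 0.4935 -0.3611  0.2037] [ 0.4858 -0.3718  0.1966] [ 0.4973 -0.3447  0.2089]
top
base [ 0.4918 -0.237 ] [0.1172 0.1178] 87.08 787
 cheek 269 [ 0.493  -0.2196] [0.0517 0.0888] 87.39 0.327
 end 1 88 [ 0.4957 -0.1899  0.2077] [ 0.4898 -0.2039  0.2025] [ 0.5044 -0.1755  0.2138]
 end -1 0 [nan nan nan] 0 0
  return _methods._mean(a, axis=axis, dtype=dtype,
  ret = um.true_divide(
```

View pics/above.png

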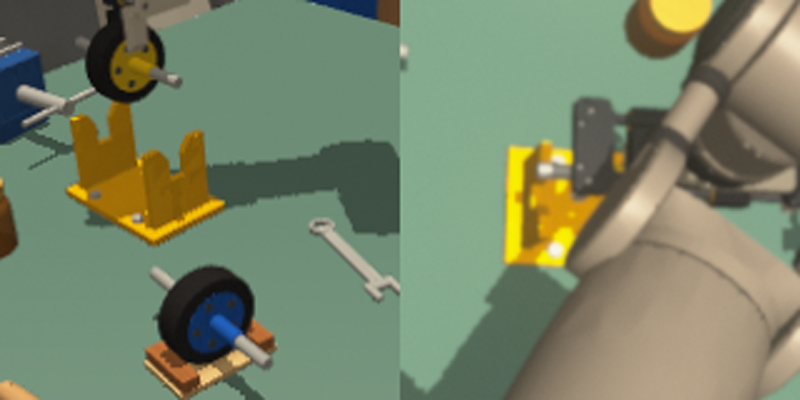

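Both views show the axle parallel to and over the slots within about 2 mm: the near end is at crop (175,80), above the near slot at (178,155). I lower partway, watching the force.

{"method": "servo_tool", "body": {
  "moves": "0 0 -0.01 0 0 0 1; 0 0 -0.025 0 0 0 1; 0 0 -0.04 0 0 0 1; 0 0 -0.055 0 0 0 1; 0 0 -0.07 0 0 0 1; 0 0 -0.08 0 0 0 1; 0 0 -0.088 0 0 0 1; 0 0 -0.092 0 0 0 1; 0 0 -0.092 0 0 0 1"
}}

```text
time_s: 8.15
ee_pos: [0.4915, -0.2735, 0.1444]
eef_rot: [-0.065, -3.141, -0.001]
force: [0.4, -0.0, -4.1]
opening: 0.341
```

Run:
```python
from m import *
s=arm.get_state();print(s["time_s"],s["ee_pos"],s["force"])
c=cap("scene"); save(c,"scene3.png"); i=cv2.imread("pics/scene3.png")[115:215,140:240]
cv2.imwrite("pics/slot.png",cv2.resize(i,None,fx=6,fy=6,interpolation=cv2.INTER_CUBIC))
```

```text
8.15 [ 0.49150962 -0.27349218  0.14442585] [ 0.40836355 -0.0288805  -4.08666295]
```

View pics/slot.png

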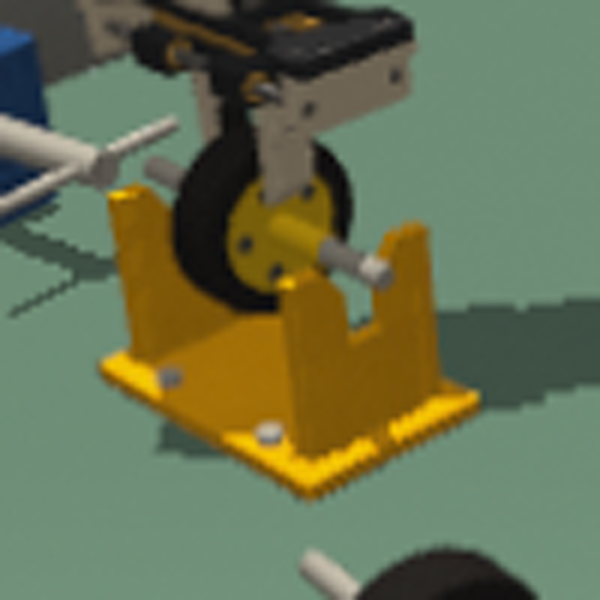

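The near axle end (375,270) is entering the slot mouth, roughly centred between its sides (345 to 385), and the force shows only the weight. I lower gently.

{"method": "servo_tool", "body": {
  "moves": "0 0 -0.005 0 0 0 1; 0 0 -0.01 0 0 0 1; 0 0 -0.015 0 0 0 1; 0 0 -0.02 0 0 0 1; 0 0 -0.025 0 0 0 1; 0 0 -0.029 0 0 0 1; 0 0 -0.032 0 0 0 1; 0 0 -0.033 0 0 0 1; 0 0 -0.033 0 0 0 1"
}}

```text
time_s: 9.1
ee_pos: [0.4915, -0.2738, 0.1116]
eef_rot: [-0.066, -3.141, -0.0]
force: [-0.7, -0.6, -5.2]
opening: 0.344
```

{"method": "servo_tool", "body": {
  "moves": "0 0 -0.001 0 0 0 1; 0 0 -0.002 0 0 0 1; 0 0 -0.003 0 0 0 1; 0 0 -0.003 0 0 0 1"
}}

```text
time_s: 9.5
ee_pos: [0.4916, -0.2738, 0.1088]
eef_rot: [0.066, 3.141, -0.0]
force: [0.2, -0.3, -4.2]
opening: 0.343
```

{"method": "servo_tool", "body": {
  "moves": "0 0 -0.001 0 0 0 1; 0 0 -0.001 0 0 0 1; 0 0 -0.002 0 0 0 1; 0 0 -0.002 0 0 0 1"
}}

```text
time_s: 9.9
ee_pos: [0.4917, -0.2739, 0.1085]
eef_rot: [0.065, 3.14, -0.001]
force: [-5.0, 3.7, 10.3]
opening: 0.348
```

Contact came at the expected height: TCP 0.1085 against 0.109 predicted. I relax the force, part the jaws only partway because of the cheeks, and then rise.

{"method": "servo_tool", "body": {
  "moves": "0 0 0.002 0 0 0 1; 0 0 0.002 0 0 0 0.6; 0 0 0.002 0 0 0 0.5; 0 0 0.002 0 0 0 0.4; 0 0 0.002 0 0 0 0.4; 0 0 0.002 0 0 0 0.4; 0 0 0.002 0 0 0 0.4; 0 0 0.002 0 0 0 0.4"
}}

```text
time_s: 10.7
ee_pos: [0.4915, -0.2738, 0.1087]
eef_rot: [-0.066, -3.141, -0.0]
force: [0.6, -0.1, -0.6]
opening: 0.598
```

{"method": "servo_tool", "body": {
  "moves": "0 0 0.01 0 0 0 0.4; 0 0 0.025 0 0 0 0.4; 0 0 0.045 0 0 0 0.4; 0 0 0.07 0 0 0 0.4; 0 0 0.1 0 0 0 0.4; 0 0 0.13 0 0 0 0.4; -0.03 0.03 0.14 0 0 0 0.4; -0.06 0.06 0.14 0 0 0 0.4; -0.09 0.1 0.14 0 0 0 0.4; -0.1 0.14 0.14 0 0 0 0.4; -0.1 0.18 0.14 0 0 0 0.4; -0.1 0.22 0.14 0 0 0 0.4"
}}

```text
time_s: 11.9
ee_pos: [0.391, -0.0525, 0.2498]
eef_rot: [0.067, 3.139, -0.001]
force: [0.5, 0.5, 0.1]
opening: 0.6
```

Run:
```python
from m import *
s=arm.get_state();print(s["time_s"],s["ee_pos"],s["force"])
for n in ("top","scene"):
    c=cap(n); save(c,n+"4.png"); print(n); fork(c); wheel(c,.491,-.274,zc=.075,r=.115); print("blue"); wheel(c,.653,.024)
a=cv2.imread("pics/scene4.png")[115:215,140:240]; b=cv2.imread("pics/top4.png")[130:230,320:420]
cv2.imwrite("pics/end.png",cv2.resize(np.hstack([a,b]),None,fx=4,fy=4,interpolation=cv2.INTER_CUBIC))
```

```text
11.9 [ 0.39102444 -0.05252787  0.24984222] [0.49583478 0.4962205  0.1446632 ]
top
base [ 0.4916 -0.2734] [0.1888 0.12  ] 87.46 1175
 cheek 378 [ 0.4914 -0.2371] [0.0853 0.0943] 89.7 0.119
 cheek 465 [ 0.4876 -0.3187] [0.0706 0.0913] 87.01 0.128
axle n 607 dir 85.29 ends mid [ 0.4937 -0.2725] len 0.199 z 0.0809
tyre top n 280 mid [ 0.4939 -0.27  ] w 0.03 med [ 0.492  -0.2693  0.1214] zmax 0.129
blue
axle n 405 dir 81.47 ends mid [0.6532 0.0239] len 0.2 z 0.0641
tyre top n 271 mid [0.653  0.0229] w 0.029 med [0.6522 0.0231 0.1049] zmax 0.112
scene
base [ 0.4956 -0.2716] [0.1946 0.1188] 89.02 530
 cheek 604 [ 0.4959 -0.2253] [0.1018 0.0913] 88.67 0.114
 cheek 249 [ 0.4934 -0.3181] [0.0738 0.097 ] 86.06 0.125
axle n 353 dir 95.28 ends mid [ 0.5056 -0.2597] len 0.175 z 0.0789
tyre top n 86 mid [ 0.5065 -0.2699] w 0.032 med [ 0.5017 -0.2672  0.1199] zmax 0.124
blue
axle n 241 dir 80.54 ends mid [0.6588 0.0244] len 0.199 z 0.063
tyre top n 185 mid [0.6591 0.0262] w 0.03 med [0.6613 0.0293 0.1041] zmax 0.109
```

View pics/end.png

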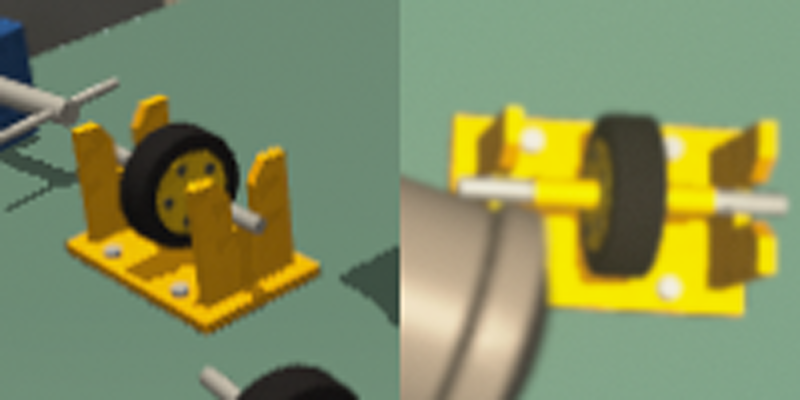

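The axle lies in both slots in both views (near end at (245,215), far end behind the tyre; right panel ends at (465,185) and (785,203)), and the arm is clear. I hand the job in.

```bash
python3 -c "
from bench import arm
print(arm.finish_job())"
```

```text
the job is handed in; nothing more can be done
None
```

The yellow-hubbed wheel is in the yellow fork with its axle in both slots, and I handed the job in at about 12 s of the 38 s allowed. I lifted it off its chock, carried it to the fork and lowered it until it touched down at the expected height, pressing with about 10 N. Then I parted the jaws partway and backed the arm away.

- **Seating, top view:** The wheel centre is about 2 mm from the fork centre across the slots and 1–4 mm along them. The axle is about 74 mm up and about 2° off the slots' line.
- **Blue wheel:** It measured within 1 mm of its start in the top view, so it was not disturbed.
- **Robot:** The arm was clear, with the force reading near zero.
- **Disagreement:** The final axle fit in the scene view was off (95°, centre about 10 mm away). I put this down to the yellow cheeks being picked up as axle. The scene camera also read about 6 mm further out in x on both wheels from the start. The scene picture itself shows the near end down in its slot, with the far end partly hidden by the tyre.

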